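Hang the furnace door's hinge leaf on its pin and hold it square

TASK

Put the furnace door's lift-off hinge together: slip the orange spacer collar over the upright pin of the hinge leaf on the jamb block, right down onto its knuckle, and let go of it; then lower the loose brass leaf's knuckle over the same pin until it sits on the collar, the leaf upright and opened out flat, in line with the fixed leaf and pointing away from the jamb block. Finish while still holding the leaf there in the gripper, for a colleague to fasten the door to it, and leave the other things on the bench where they are.

Things in the scene. Friction and masses are not known exactly. Their poses are not given: they have to be found in the camera images.
- jamb: Fixed hinge half on a steel base plate: brass leaf 10 mm thick, grey jamb block beside it, brass knuckle 22 mm across, upright steel pin. Nothing but the pin is higher than 55 mm. Origin on the pin's axis at bench height, z up; leaf (centred on y = 0, to x = -70 mm), block (y 5 to 43, x -75 to -11 mm) lie on its -x side; base plate x -87 to 23, y -25 to 55 mm, 10 mm high.
- seat (a point): Point on the pin's axis on top of the fixed knuckle, 55 mm above the bench, where the collar has to rest. The pin, 9 mm across, stands 36 mm up from here; its top 10 mm taper to 3 mm across. Same axes as jamb.
- collar: Loose orange plastic spacer collar: 26 mm outside, 12 mm hole, 10 mm high, about 30 g, lying flat on the bench. Origin at the centre of its underside, z along the hole.
- leaf: Loose brass hinge leaf, about 280 g, standing upright on the bench: knuckle tube 22 mm across, 40 mm high, 12 mm hole right through along z; plate 10 mm thick (y), 40 mm high, reaching along +x to x = 70 mm. Origin on the hole's axis at the underside. Easily pinched from above across the plate at x = 35 mm. Assembled, its +x points the way of jamb's +x.
- leaf_end (a point): Bottom of the loose leaf's plate at its free end, 70 mm along +x from leaf's origin. Same axes as leaf.
- screwdriver: red screwdriver lying flat, about 200 mm long, origin at its underside. Bystander: leave it alone.
- wrench: steel wrench lying flat, origin at its underside. Bystander: leave it alone.
- oil: white oil bottle, 44 mm across, 100 mm tall, origin under its centre. Bystander: leave it alone.
- jar: amber glass jar, 60 mm across, 60 mm tall, origin under its centre. Bystander: leave it alone.
- tray: white parts tray, 110 x 160 x 30 mm, origin under its centre. Bystander: leave it alone.
- cup: blue cup, 70 mm across, 80 mm tall, origin under its centre. Bystander: leave it alone.
- brush: bench brush lying flat, origin at its underside. Bystander: leave it alone.
Mind the look-alikes: they are no part of the job. Several things look just like the leaf: the one meant starts farthest to the robot's left.

How it is judged:
By the outcome, as a careful person would: the job done as asked, in the order asked, and still so for the second after the job is handed in, while the arm keeps its last pose, push and grip.
It also fails if it takes over 48 s, if anything falls off the work surface, if the arm or the gripper's body presses on something with over 40 N, if the wrist force passes 120 N, or if a joint passes its speed limit or range.

ROBOT

A 6-joint arm with a two-finger parallel gripper is mounted at the origin on the work surface. World frame = base frame: x ahead of the robot, y to its left, z up, the work surface at z = 0. Lengths are in m, angles in rad, forces in N, time in s.
With the tool pointing down it reaches from about 0.35 to 0.85 m from the base axis. Payload 8.1 kg.
Tool frame: the origin (TCP) lies on the centre line of the jaws, within the pads' length; the fingertips stand robot.finger_overhang ahead of it and the grasp point (between the pads) lies 5 mm behind it (robot.finger_overhang is the distance from the TCP to the fingertips, in m); z points along the fingers, y is the direction in which the jaws open and shut (so a half turn about z gives the same grasp; the last joint's range is limited). The gripper opens to 93 mm and grips with 3 to 60 N. Pads are 15 mm wide; open, the fingers measure 128 mm over their backs; the gripper's body (75 mm by 188 mm) begins 65 mm behind the grasp point.
Start: joints at [1.16, 0.13, 1.488, -0, 1.523, -0.085], TCP at [0.192, 0.568, 0.233] pointing down, gripper open.
Joint ranges: [-2.96, 2.96], [-0.89, 2.26], [0.02, 2.5], [-1.34, 4.48], [0, 2.73], [-2.66, 2.66]. Speed limits (rad/s): [2.39, 2.39, 2.79, 3.14, 3.14, 3.14].

INTERFACE

Orientations are given as a rotation vector (axis times angle).
In Python, from plant import robot gives the robot as it stands. The module is installed in compiled form; this text tells all that it offers.
- The arm moves only by the tool carry_out, never from a script. Its argument "commands" is a list that holds one entry, the list of rows, each a list of 4 numbers: the shift along the tool's x, y, z in cm, then the turn about the tool's z in degrees. In form: [[[tx, ty, tz, roll], ...]]. A call has 1 to 20 rows; each row shifts and turns the commanded pose from where the row before left it, along the tool's axes as they then stand; what a row does not reach is not made up. A row lasts 1/12 s, in which the tool goes at most 41.7 mm and 7.16 degrees, less where a joint would pass 70% of its speed; a pose out of reach is approached as far as the arm can. A call is refused whole if a number of a shift passes 4.17 or a number of a turn 7.16, either way. A call with a gripper value outside its range is refused whole. "claw" is the finger opening in cm, from 0 to 9.3, set as the call begins (left out, the last holds). The fingers move at their own pace and stop on an object; "grip_force" is the grip in N (left out, the last holds). Time passes only in rows, so rows that do not move let the fingers close. It gives the time, the measured TCP pose, the force and the opening at its end, in the units of the state.
- robot.read_state(): the state, without advancing time (a new reading comes with each control period).
- robot.read_camera(name): name is "side" or "top"; returns the picture (480x640x3 uint8, red, green, blue); there is no depth.
- robot.camera_params(name): a dict with "mtx" (3x3 intrinsics, pixels), "R" (3x3) and "t" (3): a world point X has camera coordinates R X + t. Camera axes: x right, y down, z forward; pixel columns grow to the right and rows downward; lengths in m; the calibration is good to about 2 mm. A picture is of the moment at which its call begins. camera_params takes no time and is no camera call.
- robot.close_job(): hands the job in, once; it reports no verdict.
The state is a dict: "t": time; "q": joint angles; "dq": joint speeds; "joint_torque": joint torques, N m; "tool_pos": TCP position; "orientation": TCP orientation; "force": force on the tool from outside, world axes, zero at the start; "wrist_torque": the same for the moment, N m; "opening": finger opening in m.
Only numpy, scipy, OpenCV 4.12 (cv2) and the standard library are available. Lean on these libraries where they do the work, as an engineer would, in place of code of your own. Each camera call takes 0.05 s, during which the arm holds its last target.

## Working session

There is one attempt and no reset: what is moved stays moved. The work goes in short steps, Python scripts to look and compute and a tool call to move; the robot and the scene stay as the last step left them, time stands still between calls to the robot, and variables do not carry over. Pictures are saved under pics/ and viewed, and the job is handed in when it is done.

Besides the shell and the picture viewer there is one more tool, called after "Call:" as name(argument=value, ...) on one line, values as JSON. carry_out: Moves the arm, as the interface text tells. Its arguments: {"type":"object","properties":{"commands":{"type":"array","items":{"type":"array","items":{"type":"array","items":{"type":"number"}}}},"claw":{"type":"number"},"grip_force":{"type":"number"}},"required":["commands"]}

```bash
ls; mkdir -p pics; python3 - <<'E'
from plant import robot
import cv2
s=robot.read_state()
for k,v in s.items(): print(k,v)
print(robot.finger_overhang)
for n in("top","side"):
    im=robot.read_camera(n); cv2.imwrite(f"pics/{n}0.png",im[:,:,::-1])
    p=robot.camera_params(n); print(n,p)
E
```

```text
pics
t 0.0
q [ 1.15959990e+00  1.31137490e-01  1.48928067e+00 -1.05856759e-05
  1.52300125e+00 -8.54296838e-02]
dq [-0.0004985  -0.00165771 -0.00159665 -0.00145964 -0.00015069 -0.00076148]
joint_torque [-6.21837953e-04 -5.59830594e+01 -4.91763747e+01  7.68582872e-02
  3.57072044e-02 -2.47348516e-04]
tool_pos [0.19180144 0.56794113 0.23160081]
orientation [-5.09381359e-01 -3.09957593e+00  2.78514275e-03]
force [ 0.66676418  1.10573976 -0.49569727]
wrist_torque [-0.00986508 -0.00449882 -0.0145107 ]
opening 0.0930440373199363
0.014
top {'mtx': array([[466.53604962,   0.        , 322.22798379],
       [  0.        , 466.53604962, 239.19390907],
       [  0.        ,   0.        ,   1.        ]]), 'R': array([[-0.01097865, -0.99983861,  0.0142202 ],
       [-0.99472343,  0.00946958, -0.10215494],
       [ 0.10200379, -0.01526669, -0.99466686]]), 't': array([-0.03237016,  0.53575468,  1.17483107])}
side {'mtx': array([[518.92830339,   0.        , 323.16549408],
       [  0.        , 518.92830339, 243.404556  ],
       [  0.        ,   0.        ,   1.        ]]), 'R': array([[ 0.73965468, -0.67287948, -0.01200617],
       [-0.35253404, -0.3721989 , -0.85859637],
       [ 0.5732632 ,  0.63929741, -0.51251158]]), 't': array([-0.40659029,  0.23932203,  0.86873873])}
```

View pics/top0.png

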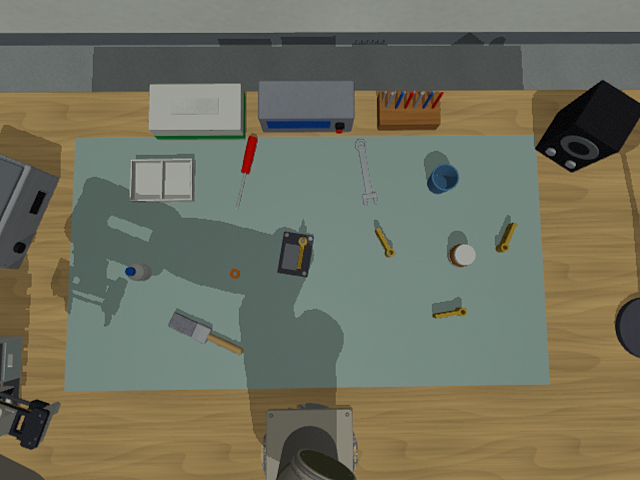

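View pics/side0.png

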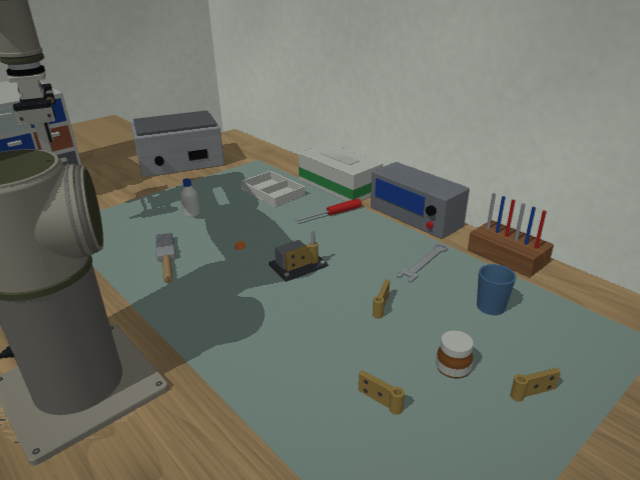

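Leaf candidates in the top view are at (384,240), (450,313) and (507,237). The robot's left is image left, so (384,240) fits the description; the brass part at (302,253) is the fixed hinge. I'll confirm this in an enlarged crop.

```bash
python3 - <<'E'
import cv2,numpy as np
a=cv2.imread("pics/top0.png");b=cv2.imread("pics/side0.png")
c1=cv2.resize(a[210:280,270:410],None,fx=5,fy=5,interpolation=cv2.INTER_CUBIC)
cv2.imwrite("pics/c1.png",c1)
c2=cv2.resize(b[220:330,225:405],None,fx=4.4,fy=4.4,interpolation=cv2.INTER_CUBIC)
cv2.imwrite("pics/c2.png",c2)
E
```

```text
(no output)
```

View pics/c1.png

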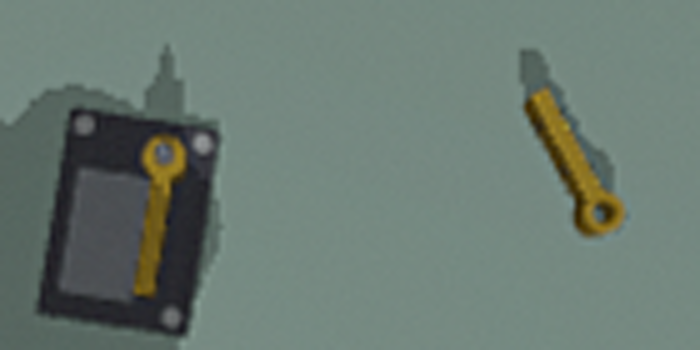

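View pics/c2.png

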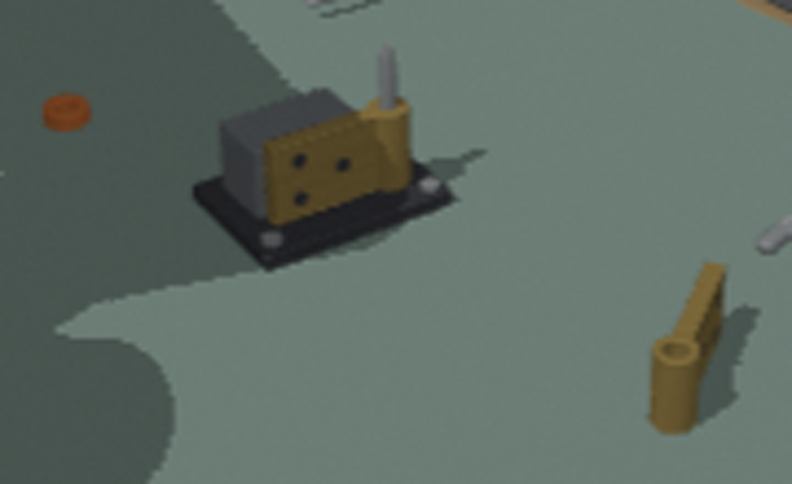

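The crops confirm it. The fixed hinge has its pin at the far end and its leaf running toward the robot. The loose leaf at (384,240) has its knuckle near the robot and its plate pointing up-left. Now I'll measure.

```bash
cat > h.py <<'E'
import numpy as np,cv2
from plant import robot
P={n:robot.camera_params(n) for n in("top","side")}
def ray(n,u,v):
    p=P[n];d=p["R"].T@np.linalg.solve(p["mtx"],[u,v,1.]);return -p["R"].T@p["t"],d
def onz(n,u,v,z):
    c,d=ray(n,u,v);return c+d*(z-c[2])/d[2]
def tri(ut,us):
    c1,d1=ray("top",*ut);c2,d2=ray("side",*us)
    s=np.linalg.lstsq(np.c_[d1,-d2],c2-c1,rcond=None)[0]
    a=c1+s[0]*d1;b=c2+s[1]*d2;return (a+b)/2,np.linalg.norm(a-b)
def proj(n,X):
    p=P[n];x=p["mtx"]@(p["R"]@np.asarray(X,float)+p["t"]);return x[:2]/x[2]
def hsvmask(im,lo,hi,roi):
    h=cv2.cvtColor(im,cv2.COLOR_BGR2HSV);m=cv2.inRange(h,lo,hi)
    k=np.zeros_like(m);x0,y0,x1,y1=roi;k[y0:y1,x0:x1]=1;return m*k
def avg(n,k=3): return np.mean([robot.read_camera(n)[:,:,::-1].astype(float) for _ in range(k)],0).astype(np.uint8)
E
python3 - <<'E'
from h import *
a=cv2.imread("pics/top0.png");b=cv2.imread("pics/side0.png")
def cen(m):
    M=cv2.moments(m,True);return (M['m10']/M['m00'],M['m01']/M['m00']),M['m00']
o=hsvmask(a,(3,150,70),(14,255,255),(220,260,250,285));ct,n=cen(o);print("collar top",ct,n,onz("top",*ct,.009))
o=hsvmask(b,(3,150,70),(14,255,255),(225,235,255,255));cs,n=cen(o);print("collar side",cs,n,onz("side",*cs,.006))
for nm,roi in(("leaf",(365,215,405,265)),("fix",(290,230,318,275))):
    m=hsvmask(a,(15,120,60),(32,255,255),roi)
    ys,xs=np.nonzero(m);print(nm,len(xs),cv2.minAreaRect(np.c_[xs,ys].astype(np.float32)))
    x0,y0,x1,y1=roi
    for r in m[y0:y1,x0:x1]: print(''.join('#' if v else '.' for v in r))
# base plate
h=cv2.cvtColor(a,cv2.COLOR_BGR2HSV)
print(a[260,281],a[245,306],a[255,290],a[240,330])
m=((a.max(2)<75)).astype(np.uint8)*255
r=m[225:282,270:320]
for q in r: print(''.join('#' if v else '.' for v in q))
E
```

```text
collar top (234.34285714285716, 272.8285714285714) 35.0 [0.45185777 0.19058821 0.009     ]
collar side (239.62121212121212, 245.1969696969697) 66.0 [0.4514512  0.18999256 0.006     ]
leaf 177 ((383.0544128417969, 242.61671447753906), (30.51816177368164, 9.177299499511719), 56.88865280151367)
........................................
........................................
........................................
........................................
........................................
........................................
........................................
........................................
........................................
........................................
........................................
........................................
........................................
.............##.........................
...........####.........................
..........######........................
..........######........................
..........#######.......................
...........######.......................
...........#.#####..........
[... 4912 characters left out ...]
#............#....########...........
........#############.....#############...........
.......###############################............
.......###########################.###............
.......##########################...##............
..........######################....##............
.................################...##............
.......................###########.###............
..............................#######.............
..................................................
..................................................
..................................................
..................................................
..................................................
```

```bash
python3 - <<'E'
from h import *
from scipy.optimize import least_squares
a=cv2.imread("pics/top0.png");b=cv2.imread("pics/side0.png")
print("cams",[-P[n]["R"].T@P[n]["t"] for n in P])
m=((a.max(2)<75)).astype(np.uint8); k=np.zeros_like(m);k[225:282,270:318]=1;m*=k
ys,xs=np.nonzero(m);hull=cv2.convexHull(np.c_[xs,ys].astype(np.float32))
# world-plane rect of pixels
w=np.array([onz("top",u,v,.010)[:2] for u,v in hull[:,0]]).astype(np.float32)
(c,(d1,d2),ang)=cv2.minAreaRect(w*1000);print("base",c,d1,d2,ang)
bp=cv2.boxPoints((c,(d1,d2),ang));print(bp)
# brass yaw from plate rows
for nm,roi,z in(("leaf",(365,215,405,247),.04),("fix",(290,251,318,275),.055)):
    mm=hsvmask(a,(15,120,60),(32,255,255),roi);ys,xs=np.nonzero(mm)
    w=np.array([onz("top",u,v,z)[:2] for u,v in zip(xs,ys)])
    vx=cv2.fitLine(w.astype(np.float32),cv2.DIST_HUBER,0,.001,.001).ravel();print(nm,"line",vx,np.degrees(np.arctan2(vx[1],vx[0])))
big=cv2.resize(b[225:300,265:325],None,fx=10,fy=8,interpolation=cv2.INTER_NEAREST);cv2.imwrite("pics/s1.png",big)
big=cv2.resize(b[275:325,365:405],None,fx=12,fy=12,interpolation=cv2.INTER_NEAREST);cv2.imwrite("pics/s2.png",big)
big=cv2.resize(a[230:265,285:325],None,fx=15,fy=15,interpolation=cv2.INTER_NEAREST);cv2.imwrite("pics/t1.png",big)
E
```

```text
cams [array([ 0.41273513, -0.01950254,  1.22375582]), array([-0.11291037, -0.73989329,  0.6458381 ])]
base (499.50244140625, 32.2703857421875) 80.56560516357422 110.64765167236328 80.45935821533203
[[438.2671      1.7145348]
 [547.3843    -16.625002 ]
 [560.7378     62.826237 ]
 [451.6206     81.16577  ]]
leaf line [ 0.878554    0.477643    0.53700066 -0.18886971] 28.531576
fix line [ 0.9789883  -0.20391636  0.47974086  0.0200842 ] -11.766071
```

View pics/s1.png

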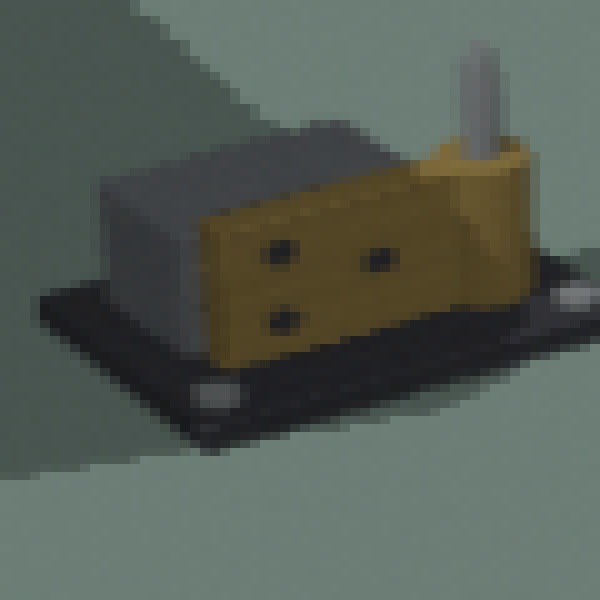

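View pics/s2.png

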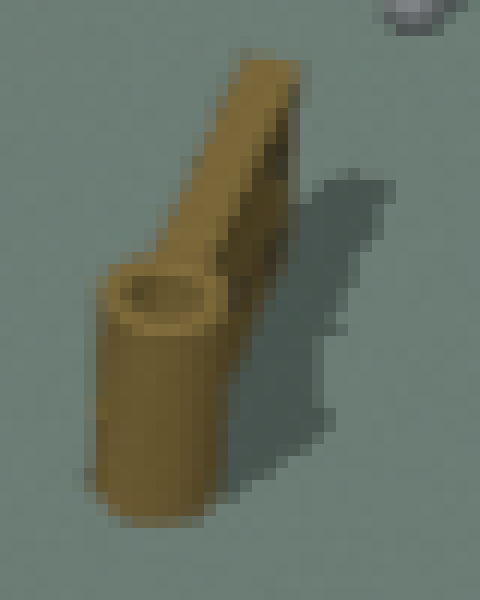

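View pics/t1.png

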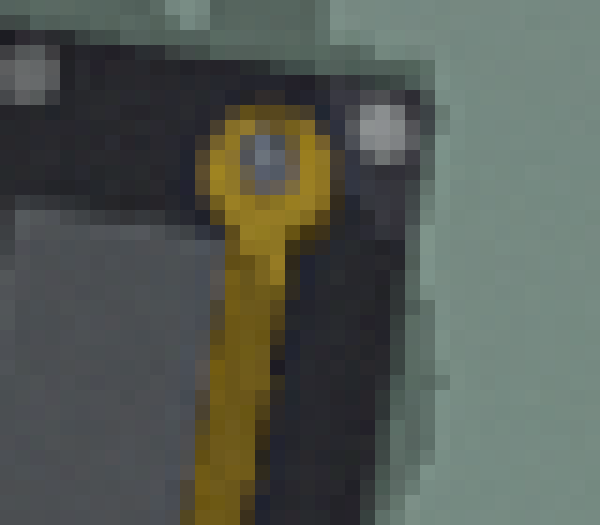

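```bash
python3 - <<'E'
from h import *
print(onz("top",302.27,241.1,.055),onz("top",302.2,239.9,.088))
print(tri((302.2,239.7),(312.3,230.0)))
# side: pin shaft col 312.4 mid ; knuckle top center (487,157)->
print(onz("side",265+48.7-.5-.5,225+157/8-.5,.055))
def J(o,yaw,p):
    c,s=np.cos(yaw),np.sin(yaw);return [o[0]+c*p[0]-s*p[1],o[1]+s*p[0]+c*p[1],p[2]]
y=np.radians(-9.54)
for o in((.5286,.0122),(.5275,.0125)):
  print([proj(n,J(o,y,p)).round(1) for p in((0,0,.091),(0,0,.06),(0,0,.055),(-.07,0,.055),(-.07,-.005,.055)) for n in P])
# leaf, from top: circle & side
print("leaf top",onz("top",389.3,250.8,.04)); print("leaf side",onz("side",365+165/12-.5,275+298/12-.5,.04))
E
```

```text
[0.52824924 0.01282915 0.055     ] [0.5279382  0.01206786 0.088     ]
(array([0.5287022 , 0.01156462, 0.09064343]), np.float64(0.001376161477146811))
[0.52901323 0.01076444 0.055     ]
[array([302.1, 239.5]), array([311.8, 229.8]), array([302.5, 240.8]), array([312.1, 242. ]), array([302.5, 241. ]), array([312.1, 243.9]), array([298.1, 268.5]), array([284.5, 253.2]), array([300. , 268.8]), array([285.7, 254.3])]
[array([302., 240.]), array([311.3, 229.9]), array([302.3, 241.2]), array([311.6, 242.1]), array([302.4, 241.4]), array([311.7, 244.1]), array([297.9, 268.9]), array([284. , 253.4]), array([299.9, 269.2]), array([285.2, 254.4])]
leaf top [ 0.50275659 -0.20836544  0.04      ]
leaf side [ 0.50038107 -0.21255944  0.04      ]
```

```bash
cat >> h.py <<'E'
from scipy.spatial.transform import Rotation as Ro
def go(tx,ty,tz,head=None):
    s=robot.read_state();R=Ro.from_rotvec(s["orientation"]).as_matrix();p=s["tool_pos"]
    d=R.T@(np.array([tx,ty,tz])-p)*100
    h=np.degrees(np.arctan2(R[1,1],R[0,1]))
    print("t",s["t"],"pos",p.round(4),"yhead",h.round(2),"zax",R[:,2].round(4),"F",s["force"].round(1),"open",round(s["opening"],4),"q",s["q"].round(2))
    print("delta tool cm",d.round(2),"roll deg (head->down: roll=-(dh))", None if head is None else round((-(head-h)+180)%360-180,2))
E
python3 - <<'E'
from h import *
go(.4517,.1903,.10)
E
```

```text
t 0.1 pos [0.1918 0.568  0.2316] yhead 71.33 zax [-7.0e-04 -1.6e-03 -1.0e+00] F [ 0.2 -0.6 -0.1] open 0.0929 q [ 1.16  0.13  1.49  0.    1.52 -0.09]
delta tool cm [-36.71 -27.44  13.21] roll deg (head->down: roll=-(dh)) None
```

Call:
carry_out(commands=[[[-2.3,-1.7,0,0],[-2.3,-1.7,0,0],[-2.3,-1.7,0,0],[-2.3,-1.7,0,0],[-2.3,-1.7,0,0],[-2.3,-1.7,0,0],[-2.3,-1.7,0,0],[-2.3,-1.7,0,0],[-2.3,-1.7,0,0],[-2.3,-1.7,0,0],[-2.3,-1.7,0,0],[-2.3,-1.7,0,0],[-2.3,-1.7,0,0],[-2.3,-1.7,0,0],[-2.3,-1.7,1.5,0],[-2.2,-1.9,1.5,0],[0,0,3,0],[0,0,3,0],[0,0,0,0],[0,0,0,0]]], claw=5, grip_force=12)

```text
t: 1.77
tool_pos: [0.4503, 0.1908, 0.141]
orientation: [-0.509, -3.096, 0.003]
force: [-0.9, -1.1, 0.8]
opening: 0.0502
```

```bash
python3 - <<'E'
from h import *
go(.4517,.1903,.0175)
for n in("top","side"): cv2.imwrite(f"pics/{n}1.png",robot.read_camera(n)[:,:,::-1])
a=cv2.imread("pics/top1.png");b=cv2.imread("pics/side1.png")
x=np.hstack([cv2.resize(a[235:295,200:270],(400,343)),cv2.resize(b[190:260,200:280],(392,343))]);cv2.imwrite("pics/c3.png",x)
E
```

```text
t 1.7667 pos [0.4503 0.1908 0.141 ] yhead 71.32 zax [-0.0047 -0.0014 -1.    ] F [-0.9 -1.1  0.8] open 0.0502 q [ 0.3  -0.1   1.9   0.    1.36 -0.95]
delta tool cm [-0.2   0.03 12.35] roll deg (head->down: roll=-(dh)) None
```

View pics/c3.png

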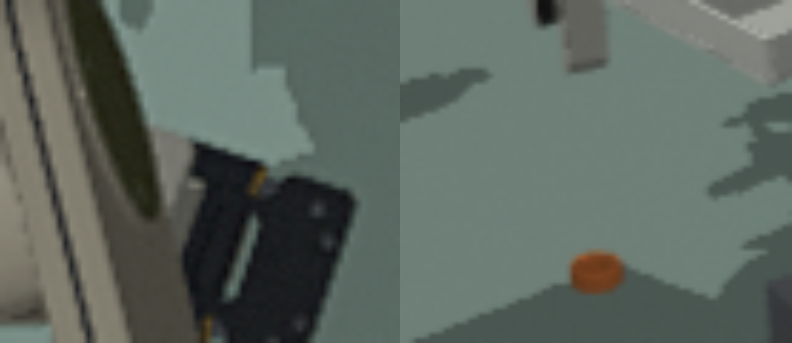

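Call:
carry_out(commands=[[[-0.2,0,2.5,0],[0,0,2.5,0],[0,0,2.5,0],[0,0,2,0],[0,0,1.5,0],[0,0,1.0,0],[0,0,0.35,0],[0,0,0,0],[0,0,0,0],[0,0,0,0]]])

```text
t: 2.7
tool_pos: [0.4552, 0.1912, 0.0208]
orientation: [0.509, 3.098, 0.002]
force: [-0.8, 0.1, -0.5]
opening: 0.0499
```

```bash
python3 - <<'E'
from h import *
go(.4517,.1903,.0175)
b=robot.read_camera("side")[:,:,::-1];cv2.imwrite("pics/c4.png",cv2.resize(b[190:270,190:290],(800,600)))
E
```

```text
t 2.7 pos [0.4552 0.1912 0.0208] yhead 71.34 zax [ 2.6e-03  8.0e-04 -1.0e+00] F [-0.8  0.1 -0.5] open 0.0499 q [ 0.29  0.06  1.97 -0.    1.11 -0.95]
delta tool cm [ 0.31 -0.2   0.33] roll deg (head->down: roll=-(dh)) None
```

View pics/c4.png

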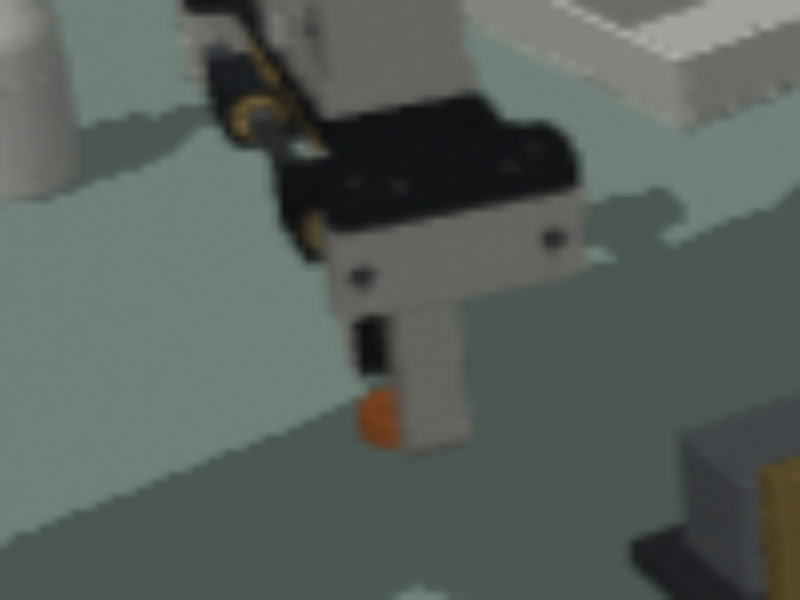

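Call:
carry_out(commands=[[[0.3,-0.1,0.15,0],[0,0,0,0],[0,0,0,0],[0,0,0,0]]])

```text
t: 3.08
tool_pos: [0.4507, 0.1908, 0.0177]
orientation: [0.509, 3.1, 0.0]
force: [-0.2, 0.5, -0.0]
opening: 0.0502
```

```bash
python3 - <<'E'
from h import *
go(.4517,.1903,.0175)
E
```

```text
t 3.0833 pos [0.4507 0.1908 0.0177] yhead 71.34 zax [ 1.e-04  0.e+00 -1.e+00] F [-0.2  0.5 -0. ] open 0.0502 q [ 0.3   0.06  1.98 -0.    1.1  -0.95]
delta tool cm [-0.11 -0.01  0.02] roll deg (head->down: roll=-(dh)) None
```

Call:
carry_out(commands=[[[-0.1,0,0,0],[0,0,0,0],[0,0,0,0],[0,0,0,0],[0,0,0,0],[0,0,0,0],[0,0,0,0],[0,0,0,0]]], claw=1.5)

```text
t: 3.75
tool_pos: [0.4517, 0.1905, 0.0176]
orientation: [-0.509, -3.1, 0.0]
force: [0.3, 0.6, 0.2]
opening: 0.0253
```

```bash
python3 - <<'E'
from h import *
go(.4517,.1903,.0175)
b=robot.read_camera("side")[:,:,::-1];cv2.imwrite("pics/c5.png",cv2.resize(b[200:260,200:280],(800,600)))
E
```

```text
t 3.75 pos [0.4517 0.1905 0.0176] yhead 71.34 zax [-1.e-04 -0.e+00 -1.e+00] F [0.3 0.6 0.2] open 0.0253 q [ 0.29  0.06  1.98 -0.    1.1  -0.95]
delta tool cm [-0.01 -0.01  0.01] roll deg (head->down: roll=-(dh)) None
```

View pics/c5.png

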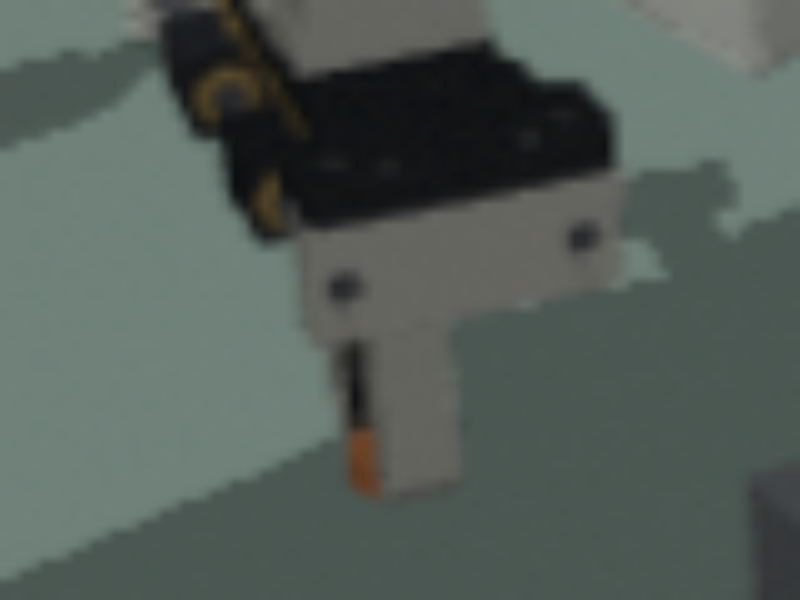

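```bash
python3 - <<'E'
from h import *
go(.5284,.0122,.125)
E
```

```text
t 3.8 pos [0.4517 0.1904 0.0176] yhead 71.33 zax [-0. -0. -1.] F [ 0.6 -1.  -0.3] open 0.025 q [ 0.29  0.06  1.98 -0.    1.1  -0.95]
delta tool cm [-12.97 -14.43 -10.74] roll deg (head->down: roll=-(dh)) None
```

Call:
carry_out(commands=[[[0,0,-2,0],[0,0,-3,0],[0,0,-3,0],[0,0,-3,0],[0,0,-1,0],[0,0,0,0],[0,0,0,0],[0,0,0,0]]])

```text
t: 4.47
tool_pos: [0.4506, 0.1901, 0.1356]
orientation: [-0.509, -3.097, 0.002]
force: [0.6, 0.7, -0.7]
opening: 0.0255
```

Call:
carry_out(commands=[[[-1.3,-1.44,0,0],[-1.3,-1.44,0,0],[-1.3,-1.44,0,0],[-1.3,-1.44,0,0],[-1.3,-1.44,0,0],[-1.3,-1.44,0,0],[-1.3,-1.44,0,0],[-1.3,-1.44,0,0],[-1.3,-1.44,0,0],[-1.3,-1.44,0,0],[0,0,0,0],[0,0,0,0],[0,0,0,0],[0,0,0,0],[0,0,0,0],[0,0,0,0]]])

```text
t: 5.8
tool_pos: [0.5285, 0.0132, 0.1375]
orientation: [-0.508, -3.1, -0.0]
force: [-0.5, -0.4, -0.2]
opening: 0.0248
```

```bash
python3 - <<'E'
from h import *
go(.5284,.0122,.118)
for n in("top","side"): cv2.imwrite(f"pics/{n}2.png",robot.read_camera(n)[:,:,::-1])
a=cv2.imread("pics/top2.png");b=cv2.imread("pics/side2.png")
x=np.hstack([cv2.resize(a[210:270,270:340],(400,343)),cv2.resize(b[190:270,270:360],(386,343))]);cv2.imwrite("pics/c6.png",x)
E
```

```text
t 5.8 pos [0.5285 0.0132 0.1375] yhead 71.39 zax [-2.e-04  1.e-04 -1.e+00] F [-0.5 -0.4 -0.2] open 0.0248 q [-0.07  0.    1.8   0.    1.34 -1.32]
delta tool cm [-0.02 -0.09  1.95] roll deg (head->down: roll=-(dh)) None
```

View pics/c6.png

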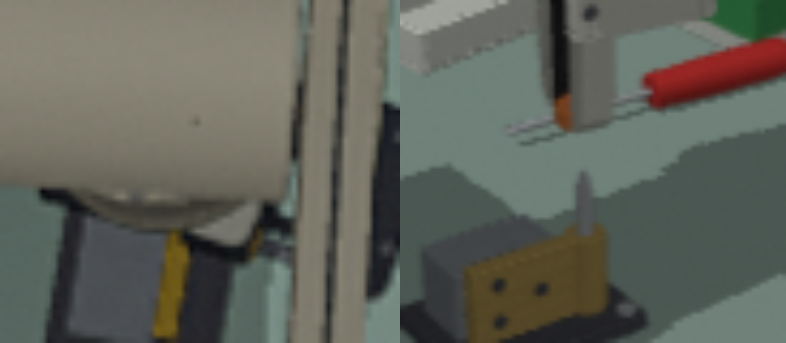

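```bash
python3 - <<'E'
from h import *
b=cv2.imread("pics/side2.png")
m=hsvmask(b,(3,130,60),(14,255,255),(295,200,325,230));ys,xs=np.nonzero(m);print("obs",xs.min(),xs.max(),ys.min(),ys.max())
for r in m[208:224,298:318]: print(''.join('#' if v else '.' for v in r))
p=robot.read_state()["tool_pos"];
Q=np.array([proj("side",[p[0]+.013*np.cos(t),p[1]+.013*np.sin(t),p[2]-.0176+z]) for t in np.linspace(0,6.28,60) for z in(0,.01)])
print("pred",Q.min(0),Q.max(0))
# pin silhouette cols in side0 at shaft
b0=cv2.imread("pics/side0.png"); print(b0[236,305:320].tolist())
Q=np.array([proj("side",[.5284+.0045*np.cos(t),.0122+.0045*np.sin(t),.07]) for t in np.linspace(0,6.28,60)]);print("pin pred",Q.min(0),Q.max(0))
E
```

```text
obs 306 309 212 219
....................
....................
....................
....................
..........##........
........####........
........###.........
........####........
........####........
........####........
.........###........
..........##........
....................
....................
....................
....................
pred [305.07817358 211.00446347] [317.27780915 220.76841296]
[[118, 126, 108], [118, 126, 108], [118, 126, 108], [118, 125, 108], [118, 125, 108], [114, 119, 105], [105, 105, 99], [106, 104, 101], [98, 97, 95], [94, 95, 89], [108, 114, 99], [118, 126, 108], [118, 125, 107], [118, 125, 108], [118, 125, 108]]
pin pred [309.8674514  237.11615975] [313.95015765 239.17337239]
```

Call:
carry_out(commands=[[[0,-0.08,1,0],[0,0,0.9,0],[0,0,0.5,0],[0,0,0.5,0],[0,0,0.4,0],[0,0,0,0],[0,0,0,0],[0,0,0,0]]])

```text
t: 6.57
tool_pos: [0.5287, 0.0116, 0.1049]
orientation: [0.509, 3.1, 0.0]
force: [-0.1, -0.3, -0.5]
opening: 0.0252
```

```bash
python3 - <<'E'
from h import *
go(.5284,.0122,.0726)
b=robot.read_camera("side")[:,:,::-1];cv2.imwrite("pics/c7.png",cv2.resize(b[200:260,280:360],(800,600)))
E
```

```text
t 6.5667 pos [0.5287 0.0116 0.1049] yhead 71.33 zax [ 4.e-04 -0.e+00 -1.e+00] F [-0.1 -0.3 -0.5] open 0.0252 q [-0.07  0.04  1.83  0.    1.28 -1.32]
delta tool cm [0.05 0.04 3.23] roll deg (head->down: roll=-(dh)) None
```

View pics/c7.png

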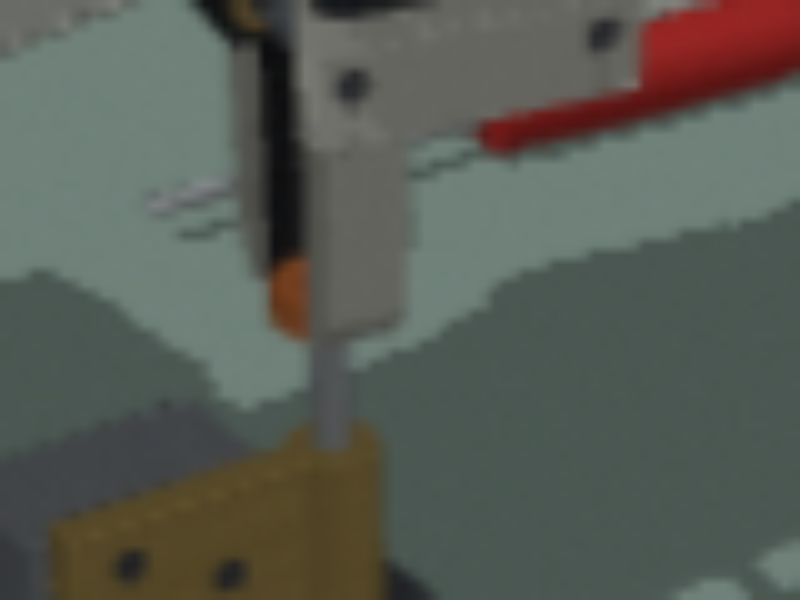

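Call:
carry_out(commands=[[[0,0,0.5,0],[0,0,0.4,0],[0,0,0.4,0],[0,0,0.4,0],[0,0,0.4,0],[0,0,0,0],[0,0,0,0]]])

```text
t: 7.2
tool_pos: [0.5283, 0.0117, 0.0833]
orientation: [-0.509, -3.099, 0.0]
force: [-1.2, 0.8, 0.2]
opening: 0.0256
```

```bash
python3 - <<'E'
from h import *
go(.5284,.0122,.0726)
E
```

```text
t 7.2 pos [0.5283 0.0117 0.0833] yhead 71.34 zax [-6.e-04  0.e+00 -1.e+00] F [-1.2  0.8  0.2] open 0.0256 q [-0.07  0.06  1.84 -0.    1.24 -1.32]
delta tool cm [0.01 0.05 1.07] roll deg (head->down: roll=-(dh)) None
```

Call:
carry_out(commands=[[[0,0.03,0.4,0],[0,0,0.3,0],[0,0,0.15,0],[0,0,0.15,0],[0,0,0,0],[0,0,0,0],[0,0,0,0]]])

```text
t: 7.78
tool_pos: [0.5287, 0.0119, 0.0737]
orientation: [0.509, 3.1, -0.0]
force: [0.8, -0.5, -1.1]
opening: 0.0251
```

```bash
python3 - <<'E'
from h import *
go(.5284,.0122,.0726)
b=robot.read_camera("side")[:,:,::-1];cv2.imwrite("pics/c8.png",cv2.resize(b[200:260,280:360],(800,600)))
E
```

```text
t 7.7833 pos [0.5287 0.0119 0.0737] yhead 71.33 zax [ 1.e-04 -0.e+00 -1.e+00] F [ 0.8 -0.5 -1.1] open 0.0251 q [-0.07  0.08  1.85 -0.    1.22 -1.32]
delta tool cm [0.03 0.02 0.11] roll deg (head->down: roll=-(dh)) None
```

View pics/c8.png

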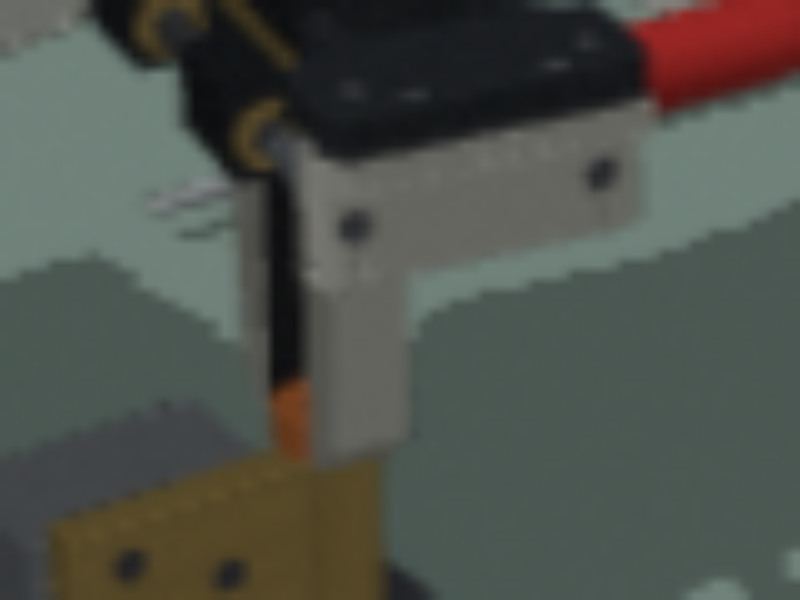

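Call:
carry_out(commands=[[[0,0,0.1,0],[0,0,0,0],[0,0,0,0]]])

```text
t: 8.08
tool_pos: [0.5286, 0.0119, 0.0726]
orientation: [0.51, 3.1, 0.0]
force: [-0.0, 0.0, 0.4]
opening: 0.0255
```

Call:
carry_out(commands=[[[0,0,0,0],[0,0,0,0],[0,0,0,0],[0,0,0,0],[0,0,0,0],[0,0,0,0]]], claw=4.5)

```text
t: 8.58
tool_pos: [0.5286, 0.0119, 0.0727]
orientation: [0.51, 3.1, 0.0]
force: [0.5, 0.6, 0.0]
opening: 0.045
```

Call:
carry_out(commands=[[[0,0,-0.5,0],[0,0,-1,0],[0,0,-2,0],[0,0,-3,0],[0,0,-3,0],[0,0,-2,0]]])

```text
t: 9.08
tool_pos: [0.5297, 0.0119, 0.1919]
orientation: [0.509, 3.096, 0.001]
force: [-1.1, -0.2, 0.6]
opening: 0.0448
```

```bash
python3 - <<'E'
from h import *
go(.536,-.194,.19,28.5-90)
b=robot.read_camera("side")[:,:,::-1];cv2.imwrite("pics/c9.png",cv2.resize(b[200:260,280:360],(800,600)))
E
```

```text
t 9.0833 pos [0.5297 0.0119 0.1919] yhead 71.34 zax [ 3.8e-03 -3.0e-04 -1.0e+00] F [-1.1 -0.2  0.6] open 0.0448 q [-0.07 -0.04  1.74 -0.    1.44 -1.32]
delta tool cm [ -7.19 -19.3    0.2 ] roll deg (head->down: roll=-(dh)) 132.84
```

View pics/c9.png

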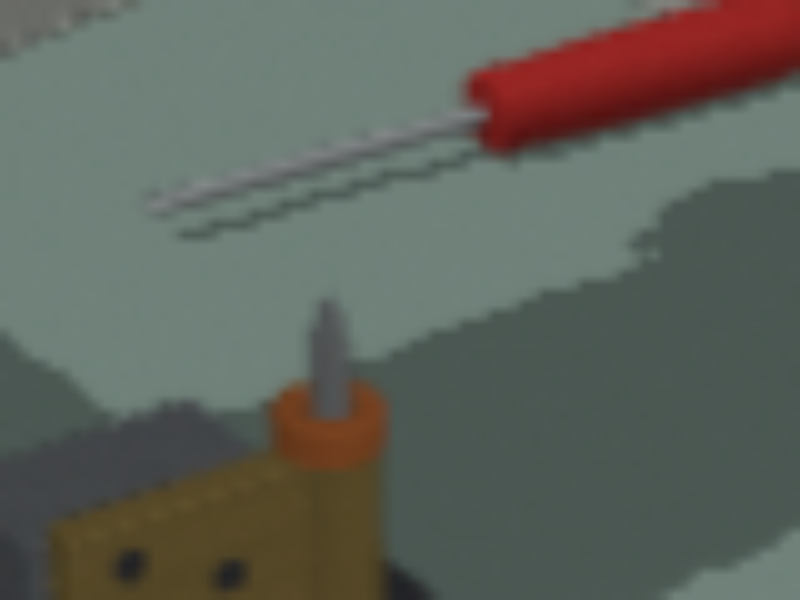

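```bash
python3 - <<'E'
from h import *
a=cv2.imread("pics/top0.png")
cv2.imwrite("pics/t2.png",cv2.resize(a[222:262,368:402],None,fx=15,fy=15,interpolation=cv2.INTER_NEAREST))
k=onz("side",378.0,299.4,.04);e=onz("side",386.8,279.8,.04);print(k,e,np.linalg.norm(e-k),np.degrees(np.arctan2(e[1]-k[1],e[0]-k[0])))
for yaw in(24,26,28.5):
  y=np.radians(yaw)
  for o in((.502,-.2105),):
    print(yaw,[proj("top",[o[0]+.07*np.cos(y)-s*.005*np.sin(y),o[1]+.07*np.sin(y)+s*.005*np.cos(y),.04]).round(1) for s in(-1,1)],proj("top",[*o,.04]).round(1),proj("side",[*o,.04]).round(1))
E
```

```text
[ 0.49987413 -0.21237424  0.04      ] [ 0.56154821 -0.17997535  0.04      ] 0.06966620124980061 27.714035154876182
24 [array([380.2, 225.5]), array([376.7, 227.1])] [390.1 251.1] [378.  298.5]
26 [array([379.3, 225.9]), array([375.8, 227.6])] [390.1 251.1] [378.  298.5]
28.5 [array([378.2, 226.3]), array([374.8, 228.2])] [390.1 251.1] [378.  298.5]
```

View pics/t2.png

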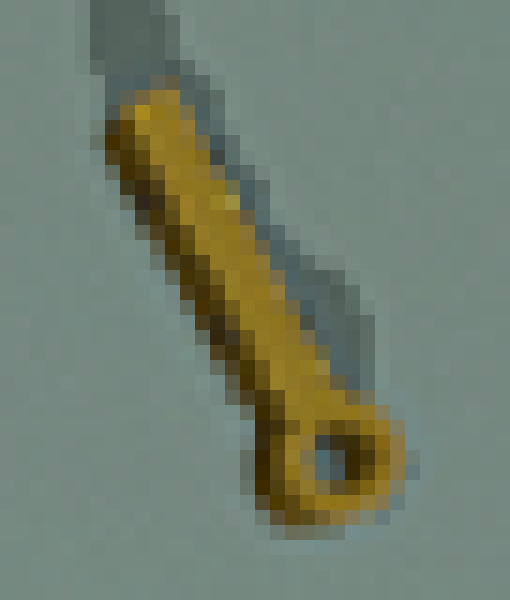

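Call:
carry_out(commands=[[[-0.9,-2.4,0,0],[-0.9,-2.4,0,0],[-0.9,-2.4,0,0],[-0.9,-2.4,0,0],[-0.9,-2.4,0,0],[-0.9,-2.4,0,0],[-0.9,-2.4,0,0],[-0.9,-2.4,0,0]]], claw=6)

```text
t: 9.8
tool_pos: [0.5354, -0.1944, 0.1886]
orientation: [0.509, 3.099, -0.0]
force: [0.2, 0.1, -0.2]
opening: 0.0604
```

Call:
carry_out(commands=[[[0,0,0,7],[0,0,0,7],[0,0,0,7],[0,0,0,7],[0,0,0,7],[0,0,0,7],[0,0,0,7],[0,0,0,7],[0,0,0,7],[0,0,0,7],[0,0,0,7],[0,0,0,7],[0,0,0,7],[0,0,0,7],[0,0,0,7],[0,0,0,7],[0,0,0,7],[0,0,0,7],[0,0,0,7],[0,0,0,0]]])

```text
t: 11.47
tool_pos: [0.5355, -0.1931, 0.1885]
orientation: [3.048, 0.76, 0.001]
force: [-0.3, 0.0, 0.3]
opening: 0.06
```

```bash
python3 - <<'E'
from h import *
go(.5313,-.1947,.028,27.7-90)
E
```

```text
t 11.4667 pos [ 0.5355 -0.1931  0.1885] yhead -62.01 zax [ 7.e-04 -4.e-04 -1.e+00] F [-0.3  0.   0.3] open 0.06 q [-0.44  0.07  1.63 -0.    1.44  0.65]
delta tool cm [-0.46 -0.07 16.05] roll deg (head->down: roll=-(dh)) 0.29
```

Call:
carry_out(commands=[[[-0.45,-0.05,2,0.3],[0,0,3,0],[0,0,3,0],[0,0,2.5,0],[0,0,2,0],[0,0,0.5,0],[0,0,0,0],[0,0,0,0],[0,0,0,0],[0,0,0,0]]])

```text
t: 12.3
tool_pos: [0.5326, -0.1954, 0.0598]
orientation: [3.046, 0.762, 0.004]
force: [-0.3, -0.3, 0.0]
opening: 0.0604
```

```bash
python3 - <<'E'
from h import *
go(.5313,-.1947,.028,27.7-90)
for n in("top","side"): cv2.imwrite(f"pics/{n}3.png",robot.read_camera(n)[:,:,::-1])
a=cv2.imread("pics/top3.png");b=cv2.imread("pics/side3.png")
x=np.hstack([cv2.resize(a[200:270,350:420],(400,400)),cv2.resize(b[240:340,340:440],(400,400))]);cv2.imwrite("pics/c10.png",x)
E
```

```text
t 12.3 pos [ 0.5326 -0.1954  0.0598] yhead -61.92 zax [ 0.0031 -0.0015 -1.    ] F [-0.3 -0.3  0. ] open 0.0604 q [-0.44  0.19  1.75  0.    1.2   0.64]
delta tool cm [-0.09 -0.13  3.18] roll deg (head->down: roll=-(dh)) 0.38
```

View pics/c10.png

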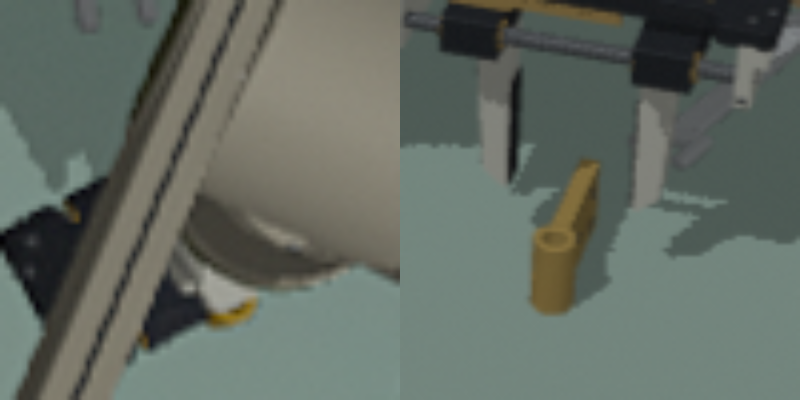

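Side view: the fingers straddle the plate, with the left tip at about (500,180) and the right at about (650,205) in the crop and the plate between them. I'll go down and grip.

Call:
carry_out(commands=[[[0,-0.05,1,0],[0,0,1,0],[0,0,0.7,0],[0,0,0.4,0],[0,0,0,0],[0,0,0,0],[0,0,0,0],[0,0,0,0]]])

```text
t: 13.07
tool_pos: [0.5313, -0.1944, 0.0271]
orientation: [3.048, 0.761, 0.001]
force: [-0.4, -0.4, -0.0]
opening: 0.06
```

```bash
python3 - <<'E'
from h import *
go(.5313,-.1947,.028,27.7-90)
b=robot.read_camera("side")[:,:,::-1];cv2.imwrite("pics/c11.png",cv2.resize(b[250:325,340:440],(800,600)))
E
```

```text
t 13.0667 pos [ 0.5313 -0.1944  0.0271] yhead -61.97 zax [ 7.e-04 -3.e-04 -1.e+00] F [-0.4 -0.4 -0. ] open 0.06 q [-0.44  0.23  1.77  0.    1.14  0.64]
delta tool cm [-0.02  0.02 -0.09] roll deg (head->down: roll=-(dh)) 0.33
```

View pics/c11.png

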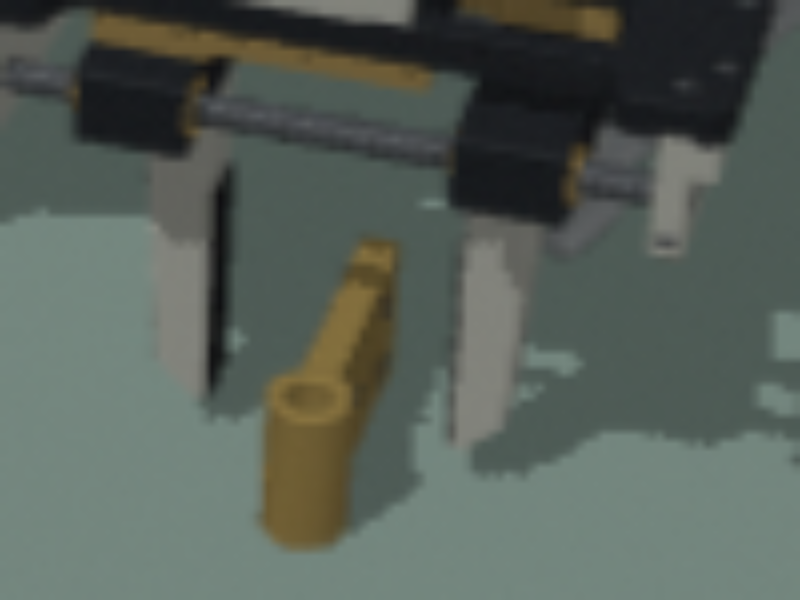

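Call:
carry_out(commands=[[[0,0,0,0.3],[0,0,0,0],[0,0,0,0],[0,0,0,0],[0,0,0,0],[0,0,0,0],[0,0,0,0],[0,0,0,0],[0,0,0,0],[0,0,0,0],[0,0,0,0]]], claw=0.3, grip_force=35)

```text
t: 14.03
tool_pos: [0.5312, -0.1945, 0.0268]
orientation: [3.05, 0.753, 0.001]
force: [0.7, -1.4, -0.3]
opening: 0.0099
```

```bash
python3 - <<'E'
from h import *
go(.5313,-.1947,.028,27.7-90)
b=robot.read_camera("side")[:,:,::-1];cv2.imwrite("pics/side4.png",b);cv2.imwrite("pics/c12.png",cv2.resize(b[250:325,340:440],(800,600)))
E
```

```text
t 14.0333 pos [ 0.5312 -0.1945  0.0268] yhead -62.27 zax [ 5.e-04 -4.e-04 -1.e+00] F [ 0.7 -1.4 -0.3] open 0.0099 q [-0.44  0.23  1.77 -0.    1.14  0.65]
delta tool cm [ 0.    0.02 -0.12] roll deg (head->down: roll=-(dh)) 0.03
```

View pics/c12.png

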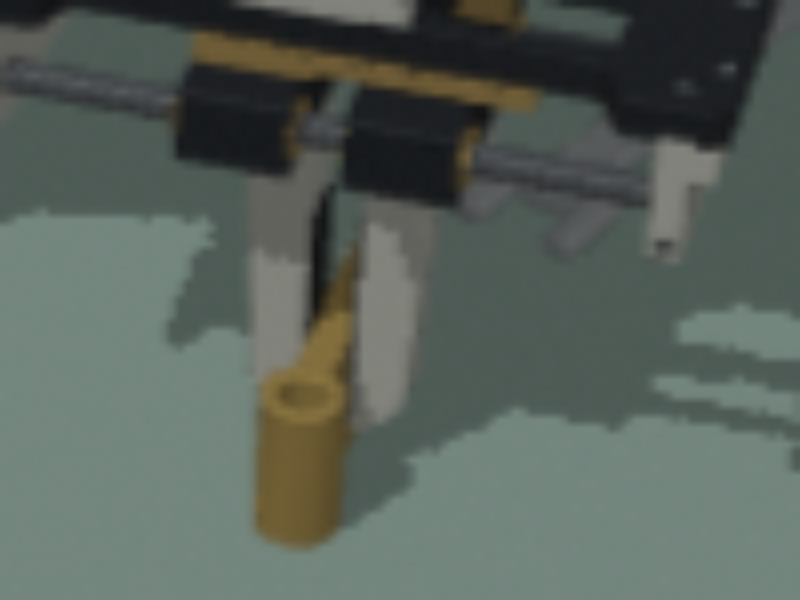

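```bash
python3 - <<'E'
from h import *
s=robot.read_state();R=Ro.from_rotvec(s["orientation"]).as_matrix()
k=onz("side",377.4,298.9,.04);print(k,(R.T@(k-s["tool_pos"])*1000))
b=cv2.imread("pics/side4.png");m=hsvmask(b,(15,100,50),(32,255,255),(368,290,386,322))
for r in m[290:322,366:388]: print(''.join('#' if v else '.' for v in r))
for L in(.033,.035,.037):
  o=s["tool_pos"]-R[:,0]*L
  f=lambda z:np.array([proj("side",[o[0]+.011*np.cos(t),o[1]+.011*np.sin(t),z]) for t in np.linspace(0,6.28,90)])
  T,B=f(.04),f(0);print(L,"top",T.min(0),T.max(0),"bot",B.min(0),B.max(0))
E
```

```text
[ 0.50020954 -0.21050442  0.04      ] [-34.84417057  -0.24195401 -13.20033669]
.............#####....
.............#####....
.............#####....
............######....
............#####.....
...........######.....
..........#######.....
........#########.....
.......##########.....
.......##########.....
.......##########.....
.......##########.....
.......##########.....
.......##########.....
.......###########....
.......##########.....
......###########.....
......##########......
......##########......
......##########......
......##########......
......##########......
......##########......
......##########......
......##########......
......##########......
.......########.......
.........#####........
......................
......................
......................
......................
0.033 top [372.05305304 294.97334613] [383.50158977 301.85059407] bot [371.31705221 311.221894  ] [382.53439685 318.26292292]
0.035 top [371.77748903 295.55434913] [383.24394951 302.45384633] bot [371.04585866 311.81672578] [382.28040976 318.88007191]
0.037 top [371.50103729 296.13720777] [382.98547766 303.05906208] bot [370.773809   312.41341951] [382.02561939 319.49918883]
```

Call:
carry_out(commands=[[[0,0,-1,0],[0,0,-2,0],[0,0,-3,0],[0,0,-3,0],[0,0,-2,0],[0,0,0,0],[0,0,0,0]]])

```text
t: 14.67
tool_pos: [0.5315, -0.1944, 0.1377]
orientation: [3.049, 0.753, 0.003]
force: [-0.0, -0.5, -4.5]
opening: 0.0098
```

```bash
python3 - <<'E'
from h import *
go(.5626,.0063,.14,-99.54)
E
```

```text
t 14.6667 pos [ 0.5315 -0.1944  0.1377] yhead -62.26 zax [ 2.1e-03 -8.0e-04 -1.0e+00] F [-0.  -0.5 -4.5] open 0.0098 q [-0.44  0.1   1.7   0.    1.34  0.65]
delta tool cm [ 12.09 -16.32  -0.24] roll deg (head->down: roll=-(dh)) 37.28
```

Call:
carry_out(commands=[[[0,0,-0.3,6.2],[0,0,0,6.2],[0,0,0,6.2],[0,0,0,6.2],[0,0,0,6.2],[0,0,0,6.2],[0,0,0,0],[0,0,0,0]]])

```text
t: 15.33
tool_pos: [0.5295, -0.1935, 0.1372]
orientation: [-3.13, 0.254, 0.006]
force: [-0.0, 1.2, -3.8]
opening: 0.0099
```

```bash
python3 - <<'E'
from h import *
go(.5626,.0063,.14,-99.54)
E
```

```text
t 15.3333 pos [ 0.5295 -0.1935  0.1372] yhead -99.27 zax [-0.0036  0.0018 -1.    ] F [-0.   1.2 -3.8] open 0.0099 q [-0.44  0.1   1.7   0.    1.35  1.29]
delta tool cm [  0.04 -20.26  -0.26] roll deg (head->down: roll=-(dh)) 0.27
```

Call:
carry_out(commands=[[[0,-1.5,-0.3,0.2],[0,-2.5,0,0],[0,-2.5,0,0],[0,-2.5,0,0],[0,-2.5,0,0],[0,-2.5,0,0],[0,-2.5,0,0],[0,-2,0,0],[0,-1.2,0,0],[0,-0.5,0,0],[0,0,0,0],[0,0,0,0],[0,0,0,0],[0,0,0,0],[0,0,0,0]]])

```text
t: 16.58
tool_pos: [0.5648, 0.0039, 0.1427]
orientation: [3.13, -0.266, 0.0]
force: [-0.0, 0.6, -2.7]
opening: 0.0099
```

```bash
python3 - <<'E'
from h import *
go(.5626,.0063,.14,-99.54)
for n in("top","side"): cv2.imwrite(f"pics/{n}5.png",robot.read_camera(n)[:,:,::-1])
a=cv2.imread("pics/top5.png");b=cv2.imread("pics/side5.png")
x=np.hstack([cv2.resize(a[210:270,270:330],(400,400)),cv2.resize(b[190:260,280:350],(400,400))]);cv2.imwrite("pics/c13.png",x)
E
```

```text
t 16.5833 pos [0.5648 0.0039 0.1427] yhead -99.72 zax [ 0.e+00 -2.e-04 -1.e+00] F [-0.   0.6 -2.7] open 0.0099 q [-0.08  0.1   1.69 -0.    1.35  1.66]
delta tool cm [-0.25 -0.2   0.27] roll deg (head->down: roll=-(dh)) -0.18
```

View pics/c13.png

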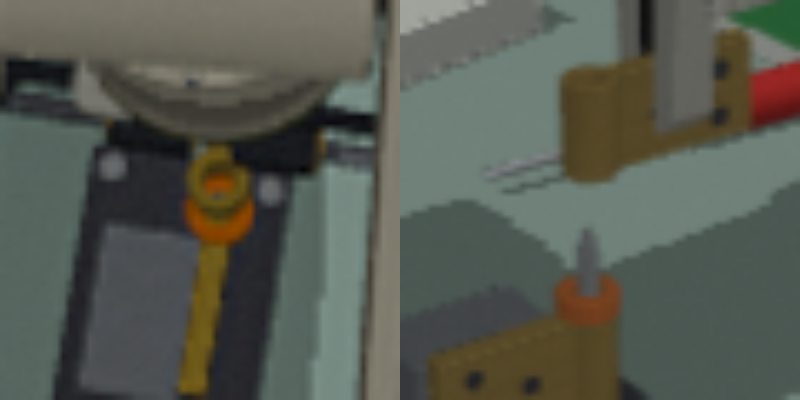

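Both views show the knuckle above the pin, upright, with the plate in line. I'll correct the offset and check against the pin before lowering.

Call:
carry_out(commands=[[[-0.25,-0.2,0.5,-0.2],[0,0,0.5,0],[0,0,0,0],[0,0,0,0],[0,0,0,0],[0,0,0,0],[0,0,0,0]]])

```text
t: 17.27
tool_pos: [0.5629, 0.0073, 0.1329]
orientation: [3.131, -0.259, 0.001]
force: [0.9, -0.5, -3.8]
opening: 0.0094
```

```bash
python3 - <<'E'
from h import *
go(.5626,.0063,.124,-99.54)
for n in("top","side"): cv2.imwrite(f"pics/{n}6.png",robot.read_camera(n)[:,:,::-1])
a=cv2.imread("pics/top6.png");b=cv2.imread("pics/side6.png")
x=np.hstack([cv2.resize(a[225:265,280:320],(400,400),interpolation=cv2.INTER_NEAREST),cv2.resize(b[200:255,290:345],(400,400),interpolation=cv2.INTER_NEAREST)]);cv2.imwrite("pics/c14.png",x)
s=robot.read_state();R=Ro.from_rotvec(s["orientation"]).as_matrix()
zb=s["tool_pos"][2]-.0268
for L in(.033,.035,.037):
  o=s["tool_pos"]-R[:,0]*L
  for n in P:
    f=lambda z,r:np.array([proj(n,[o[0]+r*np.cos(t),o[1]+r*np.sin(t),z]) for t in np.linspace(0,6.28,90)])
    T,B,H=f(zb+.04,.011),f(zb,.011),f(zb+.04,.006);print(L,n,"top",T.min(0).round(1),T.max(0).round(1),"bot",B.min(0).round(1),B.max(0).round(1),"hole",H.min(0).round(1),H.max(0).round(1))
for n,im,roi in(("top",a,(290,228,318,250)),("side",b,(302,205,330,235))):
    m=hsvmask(im,(15,100,50),(32,255,255),roi);x0,y0,x1,y1=roi;print(n,roi)
    for r in m[y0:y1,x0:x1]: print(''.join('#' if v else '.' for v in r))
E
```

```text
t 17.2667 pos [0.5629 0.0073 0.1329] yhead -99.46 zax [ 4.e-04 -1.e-04 -1.e+00] F [ 0.9 -0.5 -3.8] open 0.0094 q [-0.08  0.1   1.71 -0.    1.33  1.66]
delta tool cm [-0.01  0.1   0.89] roll deg (head->down: roll=-(dh)) 0.08
0.033 top top [296.5 231.7] [305.9 241.1] bot [297.1 233.6] [306.3 242.7] hole [298.6 233.8] [303.8 238.9]
0.033 side top [306.4 204.6] [316.8 209.3] bot [307. 221.] [317.1 225.9] hole [308.8 205.7] [314.4 208.2]
0.035 top top [296.3 232.5] [305.8 241.9] bot [297.  234.4] [306.1 243.5] hole [298.5 234.7] [303.6 239.8]
0.035 side top [305.6 204.8] [316.  209.5] bot [306.2 221.2] [316.3 226.1] hole [308.  205.9] [313.6 208.4]
0.037 top top [296.2 233.4] [305.7 242.8] bot [296.9 235.3] [306.  244.4] hole [298.3 235.5] [303.5 240.6]
0.037 side top [304.8 205.1] [315.2 209.8] bot [305.4 221.5] [315.5 226.4] hole [307.2 206.1] [312.8 208.7]
top (290, 228, 318, 250)
............................
............................
............................
............................
............................
..........####............#.
........######...........##.
.....
[... 625 characters left out ...]
....
.....################.......
.....###############........
.....###############........
.....###############........
.....################.......
.....################.....##
.....#################.#####
.....#######################
.....#####################..
.....##################.....
.....##############.........
.....###########............
......########..............
......########..............
........###.................
............................
............................
............................
............................
............................
............................
............................
............................
............................
```

View pics/c14.png

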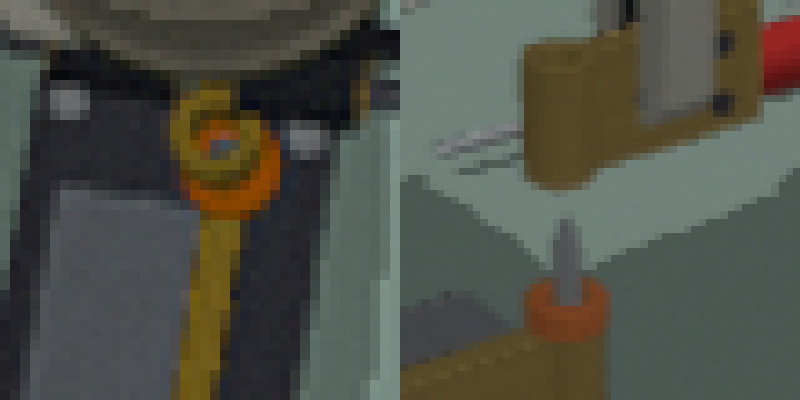

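Call:
carry_out(commands=[[[0,0.1,0.3,0],[0,0,0.3,0],[0,0,0.2,0],[0,0,0,0],[0,0,0,0],[0,0,0,0]]])

```text
t: 17.87
tool_pos: [0.5625, 0.0063, 0.1246]
orientation: [-3.131, 0.259, 0.0]
force: [0.2, 0.1, -3.7]
opening: 0.0097
```

```bash
python3 - <<'E'
from h import *
go(.5626,.0063,.112,-99.54)
for n in("top","side"): cv2.imwrite(f"pics/{n}7.png",robot.read_camera(n)[:,:,::-1])
a=cv2.imread("pics/top7.png");b=cv2.imread("pics/side7.png")
x=np.hstack([cv2.resize(a[225:265,280:320],(400,400),interpolation=cv2.INTER_NEAREST),cv2.resize(b[200:255,290:345],(400,400),interpolation=cv2.INTER_NEAREST)]);cv2.imwrite("pics/c15.png",x)
E
```

```text
t 17.8667 pos [0.5625 0.0063 0.1246] yhead -99.47 zax [-1.e-04  0.e+00 -1.e+00] F [ 0.2  0.1 -3.7] open 0.0097 q [-0.08  0.11  1.71  0.    1.32  1.66]
delta tool cm [ 0.01 -0.    1.26] roll deg (head->down: roll=-(dh)) 0.07
```

View pics/c15.png

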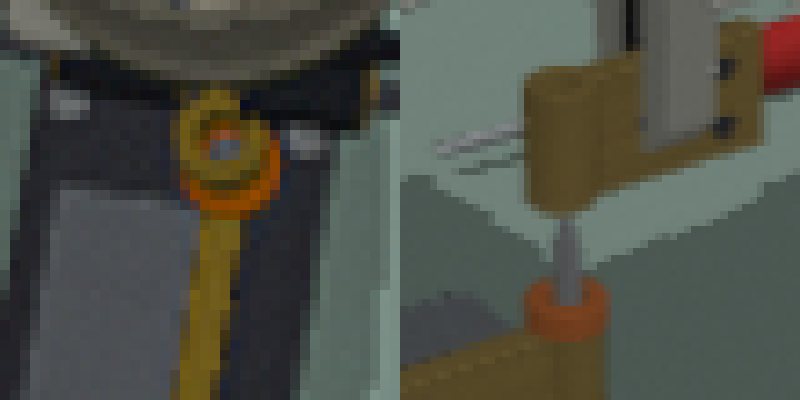

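```bash
python3 - <<'E'
from h import *
for n in P: print(n,[proj(n,[.5286,.0121,z]).round(2) for z in(.138,.098,.091,.065)])
a=cv2.imread("pics/top7.png");b=cv2.imread("pics/side7.png")
print("side knuckle row 222",b[222,303:320].tolist()); print("pin row 234",b[234,305:320].tolist())
print("top row 239",a[239,294:312].tolist())
E
```

```text
top [array([301.58, 237.47]), array([302.07, 239.21]), array([302.15, 239.51]), array([302.45, 240.56])]
side [array([311.27, 210.64]), array([311.71, 227.01]), array([311.79, 229.82]), array([312.06, 240.08])]
side knuckle row 222 [[88, 93, 80], [87, 93, 79], [100, 107, 91], [105, 115, 101], [49, 72, 76], [35, 64, 75], [36, 66, 78], [36, 68, 81], [38, 70, 83], [39, 72, 85], [40, 72, 86], [41, 73, 86], [39, 71, 84], [35, 66, 79], [36, 66, 78], [38, 69, 82], [39, 71, 84]]
pin row 234 [[81, 87, 74], [82, 87, 75], [82, 88, 75], [82, 88, 75], [97, 104, 89], [111, 117, 102], [83, 83, 78], [82, 81, 79], [85, 84, 82], [94, 96, 89], [111, 118, 102], [121, 129, 112], [122, 129, 112], [120, 128, 110], [118, 126, 108]]
top row 239 [[43, 39, 37], [49, 41, 41], [44, 35, 34], [36, 56, 65], [27, 89, 108], [14, 76, 100], [16, 60, 105], [70, 71, 84], [99, 87, 74], [81, 75, 69], [37, 77, 94], [25, 87, 103], [19, 74, 101], [14, 55, 115], [68, 56, 47], [103, 100, 97], [107, 104, 102], [100, 100, 98]]
```

Call:
carry_out(commands=[[[0.1,0,0.3,0],[0,0,0.3,0],[0,0,0.3,0],[0,0,0.3,0],[0,0,0,0],[0,0,0,0],[0,0,0,0]]])

```text
t: 18.55
tool_pos: [0.5635, 0.0061, 0.1126]
orientation: [3.131, -0.259, -0.0]
force: [0.1, -0.9, -3.4]
opening: 0.0098
```

```bash
python3 - <<'E'
from h import *
go(.5636,.0062,.0918,-99.54)
for n in("top","side"): cv2.imwrite(f"pics/{n}8.png",robot.read_camera(n)[:,:,::-1])
a=cv2.imread("pics/top8.png");b=cv2.imread("pics/side8.png")
x=np.hstack([cv2.resize(a[225:265,280:320],(400,400),interpolation=cv2.INTER_NEAREST),cv2.resize(b[200:255,290:345],(400,400),interpolation=cv2.INTER_NEAREST)]);cv2.imwrite("pics/c16.png",x)
E
```

```text
t 18.55 pos [0.5635 0.0061 0.1126] yhead -99.47 zax [-1.e-04  0.e+00 -1.e+00] F [ 0.1 -0.9 -3.4] open 0.0098 q [-0.08  0.12  1.72 -0.    1.3   1.66]
delta tool cm [ 0.01 -0.01  2.08] roll deg (head->down: roll=-(dh)) 0.07
```

View pics/c16.png

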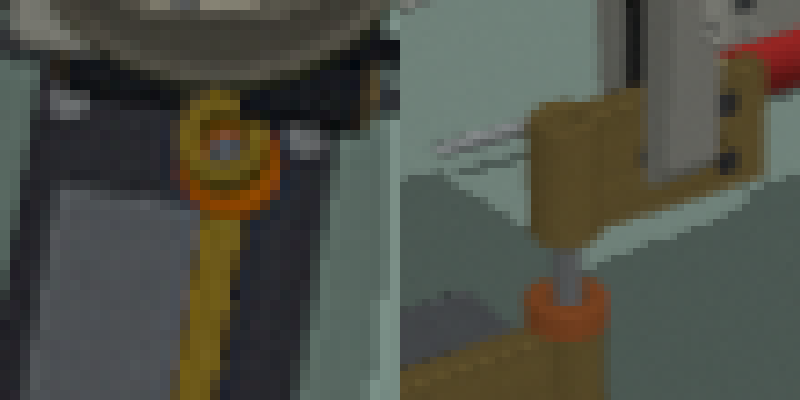

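Call:
carry_out(commands=[[[0,0,0.3,0],[0,0,0.3,0],[0,0,0.3,0],[0,0,0,0],[0,0,0,0],[0,0,0,0]]])

```text
t: 19.15
tool_pos: [0.5634, 0.0061, 0.1035]
orientation: [-3.131, 0.259, 0.0]
force: [0.8, 0.5, -2.9]
opening: 0.0098
```

Call:
carry_out(commands=[[[0,0,0.3,0],[0,0,0.3,0],[0,0,0.3,0],[0,0,0,0],[0,0,0,0],[0,0,0,0],[0,0,0,0]]])

```text
t: 19.73
tool_pos: [0.5636, 0.0061, 0.0948]
orientation: [-3.131, 0.259, -0.0]
force: [-0.2, 0.5, -2.5]
opening: 0.0095
```

```bash
python3 - <<'E'
from h import *
go(.5636,.0062,.0918,-99.54)
for n in("top","side"): cv2.imwrite(f"pics/{n}9.png",robot.read_camera(n)[:,:,::-1])
a=cv2.imread("pics/top9.png");b=cv2.imread("pics/side9.png")
x=np.hstack([cv2.resize(a[225:265,280:320],(400,400),interpolation=cv2.INTER_NEAREST),cv2.resize(b[200:255,290:345],(400,400),interpolation=cv2.INTER_NEAREST)]);cv2.imwrite("pics/c17.png",x)
E
```

```text
t 19.7333 pos [0.5636 0.0061 0.0948] yhead -99.47 zax [ 3.e-04 -0.e+00 -1.e+00] F [-0.2  0.5 -2.5] open 0.0095 q [-0.08  0.14  1.74  0.    1.26  1.66]
delta tool cm [-0.   -0.01  0.3 ] roll deg (head->down: roll=-(dh)) 0.07
```

View pics/c17.png

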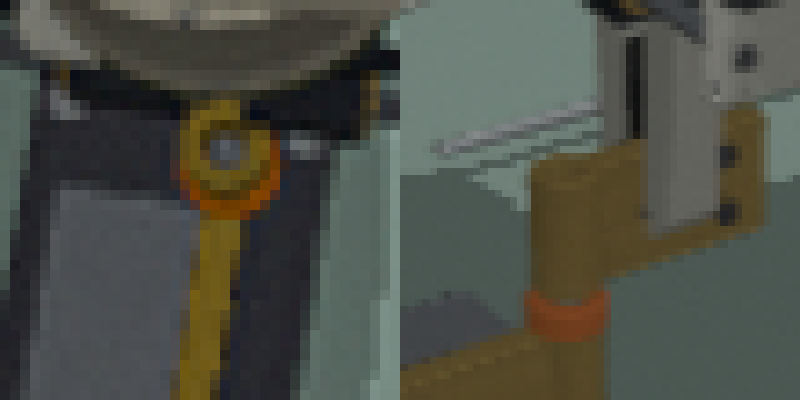

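Call:
carry_out(commands=[[[0,0,0.1,0],[0,0,0.1,0],[0,0,0,0],[0,0,0,0],[0,0,0,0]]])

```text
t: 20.25
tool_pos: [0.5635, 0.0062, 0.0926]
orientation: [-3.131, 0.259, 0.0]
force: [0.7, 0.5, -3.0]
opening: 0.0099
```

Call:
carry_out(commands=[[[0,0,0.1,0],[0,0,0,0],[0,0,0,0],[0,0,0,0]]])

```text
t: 20.58
tool_pos: [0.5637, 0.0061, 0.0918]
orientation: [3.131, -0.259, 0.001]
force: [-0.4, -0.4, -1.6]
opening: 0.0095
```

Call:
carry_out(commands=[[[0,0,0.05,0],[0,0,0,0],[0,0,0,0],[0,0,0,0]]])

```text
t: 20.92
tool_pos: [0.5638, 0.0061, 0.0917]
orientation: [3.131, -0.259, 0.001]
force: [-0.1, 0.1, 4.7]
opening: 0.0098
```

```bash
python3 - <<'E'
from h import *
go(.5636,.0062,.0918,-99.54)
for n in("top","side"): cv2.imwrite(f"pics/{n}10.png",robot.read_camera(n)[:,:,::-1])
go(.5636,.0062,.0918,-99.54)
a=cv2.imread("pics/top10.png");b=cv2.imread("pics/side10.png")
x=np.hstack([cv2.resize(a[225:265,280:320],(400,400),interpolation=cv2.INTER_NEAREST),cv2.resize(b[210:265,290:345],(400,400),interpolation=cv2.INTER_NEAREST)]);cv2.imwrite("pics/c18.png",x)
E
```

```text
t 20.9167 pos [0.5638 0.0061 0.0917] yhead -99.46 zax [ 7.e-04 -1.e-04 -1.e+00] F [-0.1  0.1  4.7] open 0.0098 q [-0.08  0.15  1.74 -0.    1.26  1.66]
delta tool cm [-0.02 -0.01 -0.01] roll deg (head->down: roll=-(dh)) 0.08
t 21.0167 pos [0.5638 0.0061 0.0917] yhead -99.46 zax [ 8.e-04 -1.e-04 -1.e+00] F [-1.3 -0.3  4.4] open 0.0101 q [-0.08  0.15  1.74 -0.    1.26  1.66]
delta tool cm [-0.02 -0.01 -0.01] roll deg (head->down: roll=-(dh)) 0.08
```

View pics/c18.png

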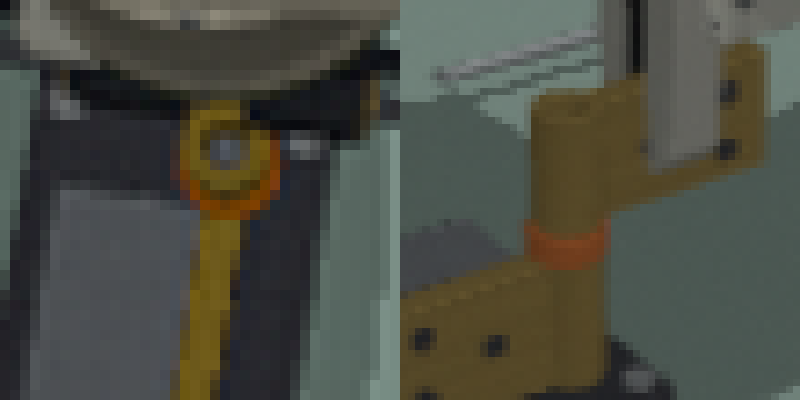

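```bash
python3 - <<'E'
from h import *
a=cv2.imread("pics/top0.png").astype(float);g=a.mean(2)
def edge(rows,c0,c1,sgn,z,thr):
    pts=[]
    for v in rows:
        r=g[v];
        # subpixel threshold crossing from outside in
        cs=range(c0,c1) if sgn>0 else range(c1,c0,-1)
        for c in cs:
            if r[c]>=thr>r[c+sgn]:
                pts.append((c+sgn*(r[c]-thr)/(r[c]-r[c+sgn]),v));break
    w=np.array([onz("top",u,v,z)[:2] for u,v in pts]);
    l=cv2.fitLine(w.astype(np.float32),cv2.DIST_HUBER,0,.0005,.001).ravel()
    return len(pts),np.degrees(np.arctan2(l[1],l[0])*np.sign(1)),l
print("left",edge(range(240,266),270,290,1,.01,62))
print("right",edge(range(244,268),300,325,-1,.01,85))
# fixed leaf: redness-blue weight centroid per row
h=a[:,:,2]-a[:,:,0]
pts=[]
for v in range(250,267):
    w=np.clip(h[v,290:310]-15,0,None);pts.append(onz("top",(w*np.arange(290,310)).sum()/w.sum(),v,.055)[:2])
l=cv2.fitLine(np.array(pts,np.float32),cv2.DIST_HUBER,0,.0005,.001).ravel();print("leaf",np.degrees(np.arctan2(l[1],l[0])),l)
E
```

```text
left (26, np.float64(-9.375109970796686), array([ 0.986643  , -0.16289736,  0.5008395 ,  0.07231844], dtype=float32))
right (24, np.float64(-7.845726455245988), array([ 0.9906392 , -0.13650623,  0.49820247, -0.00876128], dtype=float32))
leaf -9.863275 [ 0.9852193  -0.17129762  0.48375145  0.01940522]
```

```bash
python3 - <<'E'
import cv2
a=cv2.imread("pics/side10.png");cv2.imwrite("pics/fin.png",a)
E
```

```text
(no output)
```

View pics/fin.png

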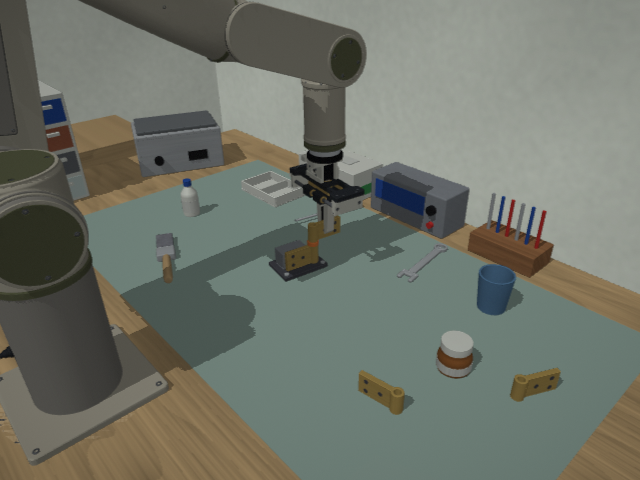

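The leaf is seated on the collar at about (313,235) and in line with the fixed leaf. The other things in view are where they were at the start, so I'm handing in.

```bash
python3 - <<'E'
from plant import robot
print(robot.close_job()); s=robot.read_state(); print(s["t"],s["tool_pos"],s["force"],s["opening"])
E
```

```text
the job is handed in; nothing more can be done
None
the job is handed in; nothing more can be done
```

The hinge is together and I've handed the job in at about 21 s. The collar is down on the fixed knuckle and released. The leaf that stood farthest to the robot's left is lowered over the pin onto the collar and still held in the gripper.

**Last checks:**
- **Seating:** the leaf's underside is at about 64.9 mm, against 65 mm expected. The vertical force rose by about 7 N on contact, and both cameras show the leaf sitting on the collar.
- **Grip:** the fingers are open 10 mm, the thickness of the plate.
- **Alignment:** the leaf points at −9.5°. My readings of the fixed half were −9.5° (base plate outline), −9.4° (left base edge) and −9.9° (fixed leaf). The right base edge disagreed at −7.8°.
- **Other things:** the brush, bottle, tray, wrench, jar, cup and the two look-alike leaves look unmoved in the last side view. The gripper partly hides the screwdriver in that view, so I could not fully check it.

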